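Weigh the amber glass plate on the sprung hook scale

ROBOT

A 6-joint arm with a two-finger parallel gripper is mounted at the origin on the work surface. World frame = base frame: x ahead of the robot, y to its left, z up, the work surface at z = 0. Lengths are in mm, angles in rad, forces in N, time in s.
With the tool pointing down it reaches from about 350 to 775 mm from the base axis. Payload 7.3 kg.
Tool frame: the origin (TCP) lies at the very end of the fingers, on their centre line; the grasp point (between the pads) lies 19 mm behind it; z points along the fingers, y is the line along which they close (so a half turn about z gives the same grasp; the last joint's range is limited). The gripper opens to 92 mm and grips with 3 to 60 N. Pads are 19 mm wide; open, the fingers measure 130 mm over their backs; the gripper's body (75 mm by 190 mm) begins 47 mm behind the grasp point.
Start: joints at [-1.304, 0.342, 1.524, -0, 1.275, -0.146], TCP at [210.641, -480.911, 226.741] pointing down, gripper open.
Joint ranges: [-2.53, 2.53], [-0.77, 2.02], [0.04, 2.7], [-1, 4.14], [0.28, 2.66], [-3.11, 3.11]. Speed limits (rad/s): [2.57, 2.57, 3.14, 3.14, 3.14, 3.14].

INTERFACE

Orientations are given as [roll, pitch, yaw] about the fixed x, y, z axes, in that order (R = Rz(yaw) Ry(pitch) Rx(roll)).
In Python, from plant import * gives the robot as it stands.
- The arm moves only by the tool arm_command, never from a script. Its arguments are lists of equal length, an entry for each row: "gripper": the finger opening in mm, from 0 to 91.8; "dp": the shift along the tool's x, y, z in units of 25 mm (1.0 is 25 mm), a list of three; "twist": the turn about the tool's z in units of 5 degrees (1.0 is 5 degrees). A call has exactly 5 rows; each row shifts and turns the commanded pose from where the row before left it, along the tool's axes as they then stand; what a row does not reach is not made up. A row lasts 1/8 s, in which the tool goes at most 62.5 mm and 10.7 degrees, less where a joint would pass 70% of its speed; a pose out of reach is approached as far as the arm can. A call is refused whole if a number of a shift passes 1 or a number of a turn 1, either way. A call with a gripper value outside its range is refused whole. The fingers move at their own pace and stop on an object; the grip force is fixed at half the most. Time passes only in rows, so rows that do not move let the fingers close, or fill a call up. It gives the time, the measured TCP pose, the force, the opening and the grip force at its end, in the units of the state.
- get_obs(): the state, without advancing time (a new reading comes with each control period).
- capture(name): name is "scene" or "top"; returns the picture (420x560x3 uint8, red, green, blue); there is no depth.
- get_calibration(name): a dict with "mtx" (3x3 intrinsics, pixels), "position" and "attitude" of the camera in the world. Camera axes: x right, y down, z forward; pixel columns grow to the right and rows downward; lengths in mm; the calibration is good to about 2 mm. A picture is of the moment at which its call begins. get_calibration takes no time and is no camera call.
- close_job(): hands the job in; it is judged then, once.
The state is a dict: "time": time; "joint_positions": joint angles; "dq": joint speeds; "tau": joint torques, N m; "tool_pos": TCP position; "tcp_rot": TCP orientation; "contact_force": force on the tool from outside, world axes, zero at the start; "moment": the same for the moment, N m; "grip_width": finger opening in mm; "finger_force": force on a finger pad.
Only numpy, scipy, OpenCV 4.12 (cv2) and the standard library are available. Lean on these libraries where they do the work, as an engineer would, in place of code of your own. Each camera call takes 0.05 s, during which the arm holds its last target. There are 200 camera calls.

TASK

Draw the amber glass plate up out of the dark wooden rack, hang it gently by the window in its hanger on the hook of the sprung scale without bottoming the spring, let go of it and leave it until it has hung still for a good second. Then lift it off the hook and stand it in the slot of the red tray, down on the slot's floor about mid-way along and let go of, without dropping it, ramming it into the tray or laying it on the bench. Leave the green plate, the paddle, the vase and the jar where they are.

Things in the scene. Friction and masses are not known exactly. Their poses are not given: they have to be found in the camera images.
- amber_plate_center (a point): Centre of the amber plate: flat, upright, 8 mm thick (x axis), 120 mm wide (y), 180 mm high (z up), 0.3 to 0.45 kg. Lower 82 mm amber glass, above it a flat aluminium hanger, also 8 mm thick, with a window near its middle and a solid top bar 54 mm high (36 to 90 mm above this point), to grip across the 8 mm from above; top 12 mm orange. Starts in either slot of the rack.
- amber_window (a point): Middle of the top edge of the window in the amber plate's hanger: 36 mm above the plate's centre, same axes. The window is a rectangle 70 mm wide (y, centred) and 44 mm high, reaching from here down; the plate's top edge is 54 mm above here.
- green_plate_center (a point): Centre of the green plate, same size and form, green glass and green top edge. It stands in the other slot of the rack; leave it alone.
- rack: Fixed dark wooden rack, 152 mm (x) by 152 mm (y), 70 mm high; origin at the centre of its underside. Two slots run along its y axis, at x = -45 and +45 mm, each 14 mm wide, 128 mm long, open at the top, with floor 12 mm above the bench. Plates stand in them with their 120 mm width along the slot and must be lifted 58 mm to come clear.
- hook_seat (a point): Centre of the top face of the scale's hook, a level steel strap 32 mm wide (y), 6 mm thick, 215 mm above the bench when unloaded; it moves with the hook. The free end points to -x, the column is at +x; 75 mm free to +x. Thread the window over the lip along +x, plate's thickness along x, then lower the window's top edge on to the strap near here.
- hook_lip (a point): Top of the upturned lip at the hook's free end, 41 mm to -x of the hook seat and 12 mm above it; the lip is 6 mm thick and 32 mm wide.
- hook (a joint): How far the hook has been pulled down, m: 0 unloaded, up to 0.045 at its stop. Spring 300 N/m, damped: a plate pulls it down 9 to 15 mm; after release it bobs for about a second, and a plate hung crooked may rock on the strap for 3 to 4 s before it hangs still. Carried fast in a weak grip, the plate can turn between the fingers.
- scale: Fixed stand of the scale, green: base 170 by 110 mm, 16 mm thick, a column 60 mm wide (y) and 46 mm deep, 275 mm high; origin on the bench under the column's guide rods, 105 mm in +x from the hook seat; same axes as the hook.
- tray: Fixed red tray with cork floor, 66 mm (x) by 188 mm (y), 70 mm high; origin at the centre of its underside. One slot in its middle runs along its y axis: 34 mm wide, 164 mm long, open at the top, floor 12 mm above the bench. A plate put in it stands or leans against one side by up to about 25 degrees.
- paddle: Loose metal paddle (spatula) 240 mm long lying on the bench; leave it alone.
- vase: Loose amber glass vase, 96 mm across and 135 mm high, origin at the centre of its foot; leave it alone.
- frit_jar: Loose green jar, 70 mm across and 100 mm high, origin at the centre of its foot; leave it alone.
Mind the look-alikes: they are no part of the job. Leave any blue look-alike of the part that bears amber_plate_center alone. Of the things shaped like the tray, the red one is meant.

How it is judged:
By the outcome, as a careful person would: the job done as asked, in the order asked, and still so for the second after the job is handed in, with the robot touching nothing.
It also fails if it takes over 67 s, if anything falls off the work surface, if the arm or the gripper's body presses on something with over 40 N, if the wrist force passes 120 N, or if a joint passes its speed limit or range.

## Working session

There is one attempt and no reset: what is moved stays moved. The work goes in short steps, Python scripts to look and compute and a tool call to move; the robot and the scene stay as the last step left them, time stands still between calls to the robot, and variables do not carry over. Pictures are saved under pics/ and viewed, at most 10 in all, crops included, and the job is handed in when it is done.

Besides the shell and the picture viewer there is one more tool, called after "Emit:" as name(argument=value, ...), one argument or row to a line, values as JSON. arm_command: Moves the arm, as the interface text tells. Its arguments: {"type":"object","properties":{"gripper":{"type":"array"},"dp":{"type":"array"},"twist":{"type":"array"}},"required":["gripper","dp","twist"]}

```bash
mkdir -p pics; ls; python3 - <<'E'
from plant import *
import cv2,numpy as np
o=get_obs();print(o)
ims=[]
for n in("scene","top"):
    im=capture(n);cv2.imwrite(f"pics/{n}0.png",im[:,:,::-1]);c=get_calibration(n);print(n,c)
E
```

```text
pics
{'time': 0.0, 'joint_positions': array([-1.30402014e+00,  3.42724255e-01,  1.52503053e+00, -2.28196874e-05,
        1.27538033e+00, -1.46028185e-01]), 'dq': array([-0.00144336,  0.0015468 , -0.00032249,  0.0027174 , -0.00063276,
        0.00303562]), 'tau': array([ 8.46718194e-05, -4.31249428e+01, -2.44218224e+01,  7.16831814e-02,
        5.60270820e-02, -1.23723808e-04]), 'tool_pos': array([ 210.51073224, -480.50058165,  226.03944616]), 'tcp_rot': array([-3.14006343e+00, -2.02854293e-04,  4.12810876e-01]), 'contact_force': array([ 0.0933769 ,  0.82202954, -0.48430944]), 'moment': array([-0.02798669,  0.01587715, -0.01790388]), 'finger_force': 0.0, 'grip_width': 91.63478509972424}
scene {'mtx': array([[466.03998481,   0.        , 278.4044567 ],
       [  0.        , 466.03998481, 210.67061476],
       [  0.        ,   0.        ,   1.        ]]), 'position': array([1521.72992886,  272.75261715,  850.03064677]), 'attitude': array([-2.16327107, -0.01621059,  1.76047926])}
top {'mtx': array([[433.18908225,   0.        , 279.90466131],
       [  0.        , 433.18908225, 206.64141744],
       [  0.        ,   0.        ,   1.        ]]), 'position': array([ 228.03628067,   56.05578399, 1543.73536785]), 'attitude': array([-2.92464281e+00,  4.11604340e-04, -1.52721539e+00])}
```

View pics/scene0.png

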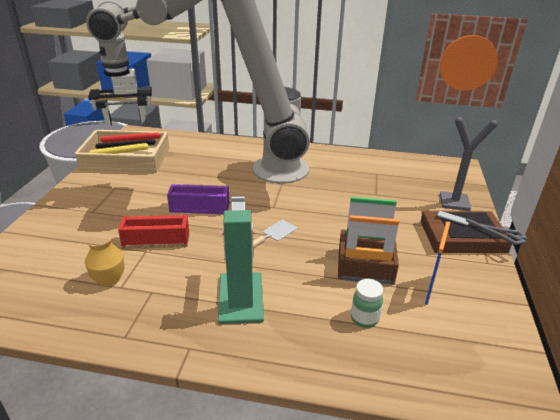

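View pics/top0.png

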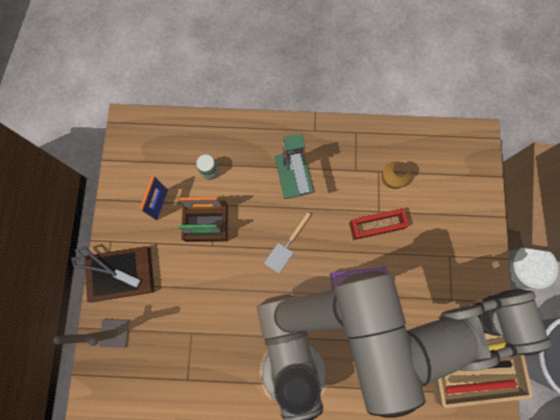

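The scene view shows the rack at about (367,255). The plate with the orange top edge is in front at (375,219), and the green-topped one is behind it at (372,201). In the top view the orange edge is at (200,202), the rack at (205,220), the scale at (295,170) and the red tray at (380,223).

Candidates:
- **Plates with an orange edge:** one in the rack at top (200,202), and a blue one leaning at top (153,198). The rack one fits, because it stands in a slot and has amber glass.
- **Trays:** red at (380,223) and purple at (360,278). The red one is meant.

```bash
cat > h.py <<'E'
import cv2,numpy as np
from plant import *
from scipy.spatial.transform import Rotation as Ro
C={n:get_calibration(n) for n in("scene","top")}
def ray(n,uv):
    c=C[n];R=Ro.from_euler('xyz',c['attitude']).as_matrix()
    return np.array(c['position']),R@np.linalg.solve(c['mtx'],[uv[0],uv[1],1])
def onz(n,uv,z):
    p,d=ray(n,uv);return p+d*(z-p[2])/d[2]
def proj(n,P):
    c=C[n];R=Ro.from_euler('xyz',c['attitude']).as_matrix()
    q=c['mtx']@(R.T@(np.array(P,float)-c['position']));return q[:2]/q[2]
def tri(a,b):
    # nearest point of two rays
    p,d=ray('scene',a);q,e=ray('top',b)
    s=np.linalg.lstsq(np.c_[d,-e],q-p,rcond=None)[0]
    return (p+d*s[0]+q+e*s[1])/2,np.linalg.norm(p+d*s[0]-q-e*s[1])
def hue(im,lo,hi,box,s=130,v=50):
    h=cv2.cvtColor(im,cv2.COLOR_RGB2HSV);m=cv2.inRange(h,(lo,s,v),(hi,255,255))
    k=np.zeros_like(m);x0,y0,x1,y1=box;k[y0:y1,x0:x1]=m[y0:y1,x0:x1];return k
def rect(m):
    cs=cv2.findContours(m,cv2.RETR_EXTERNAL,cv2.CHAIN_APPROX_NONE)[0]
    c=max(cs,key=cv2.contourArea);return cv2.minAreaRect(c),c
def band(n,m,z):
    # rect of the mask points cast on the plane z: centre, long-axis yaw, size
    ys,xs=np.nonzero(m);P=np.array([onz(n,(x,y),z)[:2] for x,y in zip(xs,ys)],np.float32)
    b=cv2.minAreaRect(P);q=cv2.boxPoints(b);e=q[1]-q[0];f=q[2]-q[1]
    if np.linalg.norm(f)>np.linalg.norm(e):e=f
    return np.round(b[0],1),round(float(np.degrees(np.arctan2(e[1],e[0])))%180,1),np.round(b[1],1)
E
python3 - <<'E'
from h import *
t=cv2.imread('pics/top0.png')[:,:,::-1].copy();s=cv2.imread('pics/scene0.png')[:,:,::-1].copy()
print('base proj',proj('top',[0,0,0]),proj('scene',[0,0,0]))
m=hue(t,5,20,(175,190,230,212),150,120);print('orange top',band('top',m,192),cv2.countNonZero(m))
m=hue(s,5,20,(345,210,405,228),150,120);print('orange scene',band('scene',m,186),cv2.countNonZero(m))
m=hue(t,45,80,(175,215,230,240),100,60);print('green top',band('top',m,192))
m=hue(t,0,6,(340,195,420,250),120,60);m|=hue(t,174,179,(340,195,420,250),120,60);print('red top',band('top',m,70))
m=hue(t,55,95,(265,125,325,205),80,30);print('scale base',band('top',m,16))
a=cv2.resize(t[120:250,170:330],None,fx=4.5,fy=4.5,interpolation=cv2.INTER_CUBIC);cv2.imwrite('pics/ct.png',a[:,:,::-1])
a=cv2.resize(s[190:340,210:410],None,fx=4,fy=4,interpolation=cv2.INTER_CUBIC);cv2.imwrite('pics/cs.png',a[:,:,::-1])
E
```

```text
base proj [293.78103168 372.18193004] [279.80389163 168.78725494]
orange top (array([529.5, 332.9]), 92.5, array([ 32.9, 122. ])) 215
orange scene (array([540.3, 338.1]), 93.3, array([ 22.6, 119. ])) 250
green top (array([442.8, 330.3]), 90.5, array([ 28. , 116.7]))
red top (array([ 509.2, -272.7]), 104.7, array([ 68.1, 198.9]))
scale base (array([722.1,  31.2]), 13.4, array([226.2, 109.9]))
```

View pics/ct.png

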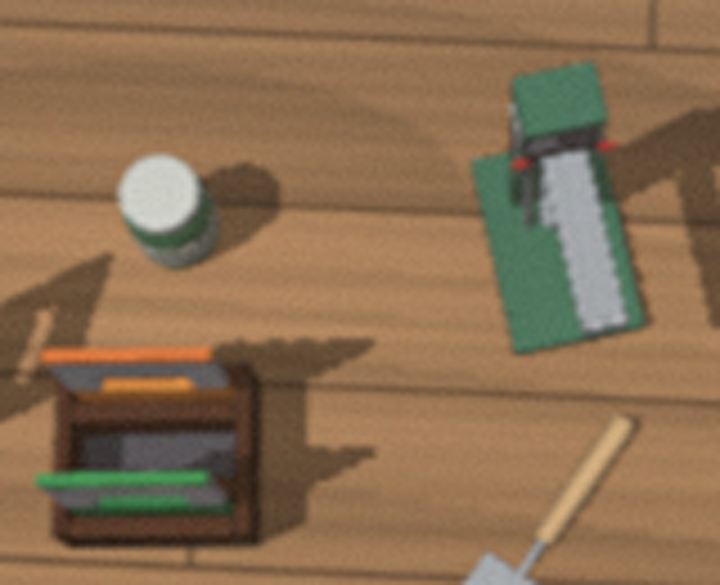

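View pics/cs.png

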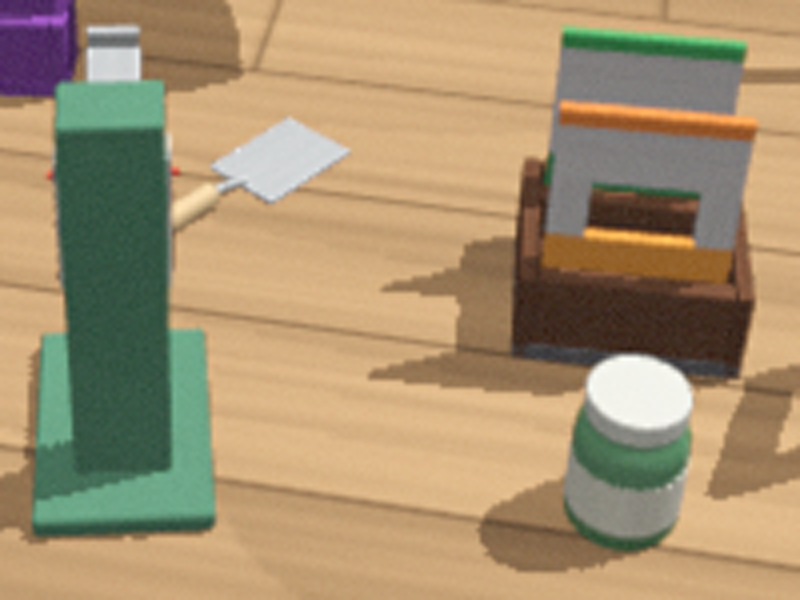

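The crops confirm the job's plate: its orange edge is in the rack's +x slot, with amber glass below, at top crop (42..212,355). The strap runs down-image from the column, with its free end at crop (606,329).

```bash
cat > m.py <<'E'
from h import *
f=lambda u,v:((u+.5)/4.5+170-.5,(v+.5)/4.5+120-.5)
g=lambda u,v:((u+.5)/4+210-.5,(v+.5)/4+190-.5)
def show(k,P):print(k,[np.round(p[:2],0).tolist() for p in P])
show('orange upper edge z192',[onz('top',f(*p),192) for p in[(42,349),(212,349)]])
show('orange scene: far top edge',[onz('scene',g(*p),192) for p in[(562,101),(757,119)]])
show('base z16 ',[onz('top',f(*p),16) for p in[(472,160),(515,353),(649,323)]])
show('strap z215: lip end L,R; column end L,R',[onz('top',f(*p),z) for p,z in[((585,333),227),((629,326),227),((543,155),215),((588,150),215)]])
show('column top z275',[onz('top',f(*p),275) for p in[(512,75),(597,62),(605,125),(520,140)]])
show('scene lip top z227',[onz('scene',g(*p),227) for p in[(87,28),(139,26)]])
show('scene column top z275',[onz('scene',g(*p),275) for p in[(57,84),(163,80),(163,127),(55,132)]])
show('rack rim z70 (BR,TR)',[onz('top',f(*p),70) for p in[(55,543),(258,543),(258,365)]])
t=cv2.imread('pics/top0.png')[:,:,::-1].copy();s=cv2.imread('pics/scene0.png')[:,:,::-1].copy()
for n,im,b in(('top',t,(340,195,420,250)),('scene',s,(110,205,200,255))):
    m=hue(im,0,6,b,120,40)|hue(im,172,179,b,120,40)
    r,c=rect(m);print(n,'red',band(n,m,70),cv2.countNonZero(m));
    q=cv2.approxPolyDP(cv2.convexHull(c),3,True)[:,0];print(q.tolist());show('z70',[onz(n,p,70) for p in q])
E
python3 m.py
python3 - <<'E'
import cv2,numpy as np
t=cv2.imread('pics/top0.png')[195:250,340:420];s=cv2.imread('pics/scene0.png')[205:255,110:200]
a=cv2.resize(t,(640,300),interpolation=cv2.INTER_CUBIC)[:, :];a=cv2.resize(t,None,fx=5.4,fy=5.4,interpolation=cv2.INTER_CUBIC)
b=cv2.resize(s,None,fx=5.4,fy=5.4,interpolation=cv2.INTER_CUBIC);w=max(a.shape[1],b.shape[1])
pad=lambda i:cv2.copyMakeBorder(i,0,0,0,w-i.shape[1],cv2.BORDER_CONSTANT)
cv2.imwrite('pics/tray.png',np.vstack([pad(a),pad(b)]))
E
```

```text
orange upper edge z192 [[543.0, 395.0], [548.0, 274.0]]
orange scene: far top edge [[540.0, 278.0], [534.0, 398.0]]
base z16  [[759.0, 100.0], [597.0, 58.0], [627.0, -50.0]]
strap z215: lip end L,R; column end L,R [[562.0, 9.0], [569.0, -21.0], [696.0, 43.0], [701.0, 11.0]]
column top z275 [[732.0, 68.0], [744.0, 9.0], [698.0, 2.0], [685.0, 60.0]]
scene lip top z227 [[574.0, -19.0], [565.0, 12.0]]
scene column top z275 [[706.0, 3.0], [690.0, 59.0], [734.0, 70.0], [750.0, 15.0]]
rack rim z70 (BR,TR) [[420.0, 401.0], [427.0, 247.0], [566.0, 257.0]]
top red (array([ 509.2, -272.7]), 104.7, array([ 68.1, 198.9])) 724
[[404, 209], [407, 226], [354, 238], [352, 219]]
z70 [[563.0, -361.0], [503.0, -370.0], [454.0, -188.0], [520.0, -180.0]]
scene red (array([ 548.4, -259.6]), 106.8, array([148., 197.])) 1947
[[187, 216], [184, 244], [121, 244], [118, 228], [123, 216]]
z70 [[466.0, -190.0], [593.0, -152.0], [628.0, -316.0], [563.0, -358.0], [505.0, -372.0]]
```

View pics/tray.png

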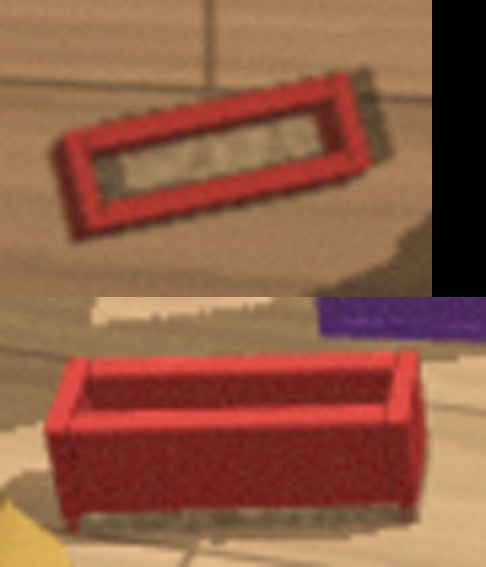

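The tray crop shows the red rim clearly; in the top view its corners are at crop (62,140), (347,72), (373,160) and (100,235).

Estimates so far:

| Item | x, y (mm) | Yaw |
|---|---|---|
| Amber plate | (541, 336) | 2.6° |
| Hook seat | (612, 7) | 14.5° |
| Tray | (512, -276) | about 14° |

I'll set out for the plate now, turning on the way.

Emit:
arm_command(
  gripper=[60, 60, 60, 60, 60],
  dp=[
    [0.85, -0.5, 0],
    [0.85, -0.5, 0],
    [0.85, -0.5, 0],
    [0.85, -0.5, 0],
    [0.85, -0.5, 0],
  ],
  twist=[-1, -1, -1, -1, -1],
)

```text
time: 0.72
tool_pos: [264.2, -369.9, 226.4]
tcp_rot: [-3.141, -0.0, 0.852]
contact_force: [-0.5, 0.3, 0.9]
grip_width: 60.2
finger_force: 0.0
```

Emit:
arm_command(
  gripper=[60, 60, 60, 60, 60],
  dp=[
    [1, -0.1, 0],
    [1, -0.1, 0],
    [1, -0.1, 0],
    [1, -0.1, 0],
    [1, -0.1, 0],
  ],
  twist=[-1, -1, -1, -1, -1],
)

```text
time: 1.35
tool_pos: [318.1, -257.5, 226.4]
tcp_rot: [-3.141, -0.0, 1.288]
contact_force: [-0.8, 0.1, 0.0]
grip_width: 59.9
finger_force: 0.0
```

Emit:
arm_command(
  gripper=[60, 60, 60, 60, 60],
  dp=[
    [1, 0.3, 0],
    [1, 0.3, 0],
    [1, 0.3, 0],
    [1, 0.3, 0],
    [1, 0.3, 0],
  ],
  twist=[-1, -1, -1, -0.8, 0],
)

```text
time: 1.98
tool_pos: [369.2, -138.4, 226.5]
tcp_rot: [-3.141, -0.0, 1.618]
contact_force: [1.0, 0.1, 0.2]
grip_width: 60.3
finger_force: 0.0
```

Emit:
arm_command(
  gripper=[60, 60, 60, 60, 60],
  dp=[
    [1, 0.4, 0],
    [1, 0.4, 0],
    [1, 0.4, 0],
    [1, 0.4, 0],
    [1, 0.4, 0],
  ],
  twist=[0, 0, 0, 0, 0],
)

```text
time: 2.6
tool_pos: [413.3, -11.3, 226.5]
tcp_rot: [-3.141, -0.0, 1.617]
contact_force: [-0.2, -0.3, -0.2]
grip_width: 60.1
finger_force: 0.0
```

Emit:
arm_command(
  gripper=[60, 60, 60, 60, 60],
  dp=[
    [1, 0.4, 0],
    [1, 0.4, 0],
    [1, 0.4, 0],
    [1, 0.4, 0],
    [1, 0.4, 0],
  ],
  twist=[0, 0, 0, 0, 0],
)

```text
time: 3.22
tool_pos: [457.4, 115.8, 226.3]
tcp_rot: [-3.141, 0.0, 1.617]
contact_force: [0.7, -1.4, -0.8]
grip_width: 59.8
finger_force: 0.0
```

Emit:
arm_command(
  gripper=[60, 60, 60, 60, 60],
  dp=[
    [1, 0.4, 0],
    [1, 0.4, 0],
    [1, 0.4, 0],
    [1, 0.4, 0],
    [1, 0.4, 0],
  ],
  twist=[0, 0, 0, 0, 0],
)

```text
time: 3.85
tool_pos: [501.6, 243.0, 226.2]
tcp_rot: [-3.141, 0.0, 1.617]
contact_force: [-0.1, 0.1, -0.0]
grip_width: 60.1
finger_force: 0.0
```

Emit:
arm_command(
  gripper=[60, 60, 60, 60, 60],
  dp=[
    [1, 0.4, 0],
    [1, 0.4, 0],
    [1, 0.4, 0],
    [0.6, 0.4, 0],
    [0, 0, 0],
  ],
  twist=[0, 0, 0, 0, 0],
)

```text
time: 4.47
tool_pos: [537.3, 334.5, 225.6]
tcp_rot: [-3.14, 0.001, 1.618]
contact_force: [0.7, 0.4, -0.9]
grip_width: 59.7
finger_force: 0.0
```

```bash
cat > go.py <<'E'
from h import *
import sys
def go(x,y,yaw,z):
    o=get_obs();p=o['tool_pos'];w=o['tcp_rot'][2];d=np.array([x,y,z])-p
    dy=(np.degrees(w)-yaw+180)%360-180
    print('t',round(o['time'],2),'pos',p.round(1),'yaw',np.degrees(w).round(1),'F',o['contact_force'].round(1),'grip',round(o['grip_width'],1),round(o['finger_force'],1))
    tx=np.array([np.cos(w),np.sin(w),0]);ty=np.array([np.sin(w),-np.cos(w),0])
    print('units: dx %.2f dy %.2f dz %.2f twist %.2f'%(d@tx/25,d@ty/25,-d[2]/25,dy/5))
if __name__=='__main__':go(*map(float,sys.argv[1:5]))
E
python3 go.py 541.5 336 92.6 159
python3 - <<'E'
from h import *
f=lambda u,v:((u+.5)/5.4+340-.5,(v+.5)/5.4+195-.5)
g=lambda u,v:((u+.5)/5.4+110-.5,(v+.5-297)/5.4+205-.5)
for n,k,P in(('top',f,[(62,137),(347,72),(373,160),(98,233)]),('scene',g,[(74,360),(420,353),(424,423),(48,432)])):
    Q=np.array([onz(n,k(*p),70)[:2] for p in P]);print(Q.round(0).tolist(),Q.mean(0).round(1))
s=capture('scene');a=cv2.resize(s[120:300,290:450],None,fx=3.3,fy=3.3,interpolation=cv2.INTER_CUBIC);cv2.imwrite('pics/g1.png',a[:,:,::-1])
E
```

```text
t 4.47 pos [537.3 334.5 225.6] yaw 92.7 F [ 0.7  0.4 -0.9] grip 59.7 0.0
units: dx 0.05 dy 0.17 dz 2.67 twist 0.02
[[516.0, -177.0], [567.0, -360.0], [510.0, -376.0], [455.0, -201.0]] [ 511.9 -278.6]
[[506.0, -370.0], [460.0, -191.0], [521.0, -166.0], [569.0, -353.0]] [ 514.2 -270.2]
```

View pics/g1.png

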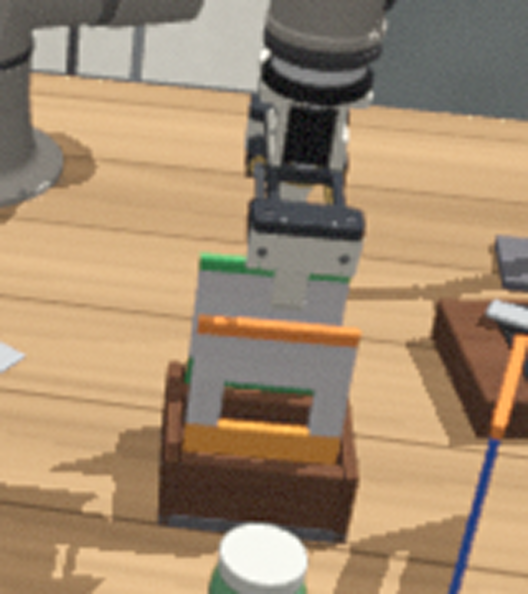

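The crop shows the open fingers straddling above the orange edge, with the near finger at (290,290) roughly mid-width of the plate. I'll descend and grip.

Emit:
arm_command(
  gripper=[60, 60, 60, 60, 60],
  dp=[
    [0.05, 0.15, 0.5],
    [0, 0, 0.6],
    [0, 0, 0.6],
    [0, 0, 0.6],
    [0, 0, 0.35],
  ],
  twist=[0, 0, 0, 0, 0],
)

```text
time: 5.15
tool_pos: [540.7, 335.1, 158.9]
tcp_rot: [-3.14, 0.001, 1.617]
contact_force: [-0.6, 0.5, -0.2]
grip_width: 60.0
finger_force: 0.0
```

Emit:
arm_command(
  gripper=[20, 6, 2, 2, 2],
  dp=[
    [0, 0, 0],
    [0, 0, 0],
    [0, 0, 0],
    [0, 0, 0],
    [0, 0, 0],
  ],
  twist=[0, 0, 0, 0, 0],
)

```text
time: 5.78
tool_pos: [541.2, 335.4, 160.7]
tcp_rot: [3.141, -0.0, 1.617]
contact_force: [0.7, -0.1, 0.4]
grip_width: 14.4
finger_force: 0.0
```

```bash
python3 go.py 541.5 336 92.6 159;python3 - <<'E'
from h import *
o=get_obs();print(o['moment'])
E
```

```text
t 5.78 pos [541.2 335.4 160.7] yaw 92.7 F [ 0.7 -0.1  0.4] grip 14.4 0.0
units: dx 0.02 dy 0.01 dz 0.07 twist 0.01
[-0.03940553 -0.14342734 -0.03727505]
```

Emit:
arm_command(
  gripper=[2, 2, 2, 2, 2],
  dp=[
    [0, 0, 0],
    [0, 0, 0],
    [0, 0, 0],
    [0, 0, 0],
    [0, 0, 0],
  ],
  twist=[0, 0, 0, 0, 0],
)

```text
time: 6.4
tool_pos: [541.1, 335.4, 160.6]
tcp_rot: [3.141, 0.0, 1.617]
contact_force: [-0.1, 0.6, 2.4]
grip_width: 8.0
finger_force: 30.0
```

Emit:
arm_command(
  gripper=[2, 2, 2, 2, 2],
  dp=[
    [0, 0, -0.1],
    [0, 0, -0.2],
    [0, 0, -0.3],
    [0, 0, -0.3],
    [0, 0, -0.3],
  ],
  twist=[0, 0, 0, 0, 0],
)

```text
time: 7.02
tool_pos: [541.2, 335.4, 191.1]
tcp_rot: [3.141, -0.0, 1.617]
contact_force: [-0.7, -0.7, -3.0]
grip_width: 7.8
finger_force: 30.0
```

Emit:
arm_command(
  gripper=[2, 2, 2, 2, 2],
  dp=[
    [0, 0, -0.5],
    [0, 0, -0.7],
    [0, 0, -0.7],
    [0, 0, -0.6],
    [0, 0, -0.4],
  ],
  twist=[0, 0, 0, 0, 0],
)

```text
time: 7.65
tool_pos: [541.3, 335.4, 264.2]
tcp_rot: [3.141, -0.0, 1.617]
contact_force: [0.0, -0.1, -4.2]
grip_width: 7.5
finger_force: 30.0
```

Emit:
arm_command(
  gripper=[2, 2, 2, 2, 2],
  dp=[
    [-0.2, 0, 0],
    [-0.4, 0, 0],
    [-0.6, -0.1, 0],
    [-0.7, -0.1, 0],
    [-0.8, -0.1, 0],
  ],
  twist=[0, 0, 0, 0, 0],
)

```text
time: 8.28
tool_pos: [536.5, 266.0, 262.9]
tcp_rot: [-3.141, 0.0, 1.617]
contact_force: [0.2, -0.3, -3.3]
grip_width: 7.8
finger_force: 30.0
```

Emit:
arm_command(
  gripper=[2, 2, 2, 2, 2],
  dp=[
    [-0.8, -0.1, 0],
    [-0.8, -0.1, 0],
    [-0.8, -0.1, 0],
    [-0.8, -0.1, 0],
    [-0.8, -0.1, 0],
  ],
  twist=[0, 0, 0, 0, 0],
)

```text
time: 8.9
tool_pos: [528.8, 165.7, 262.9]
tcp_rot: [3.142, 0.0, 1.617]
contact_force: [-0.1, -0.7, -3.4]
grip_width: 8.2
finger_force: 30.0
```

Emit:
arm_command(
  gripper=[2, 2, 2, 2, 2],
  dp=[
    [-0.8, -0.2, 0],
    [-0.8, -0.2, 0],
    [-0.8, -0.2, 0],
    [-0.8, -0.2, 0],
    [-0.7, -0.1, 0],
  ],
  twist=[0, 0, 0, 0, 0],
)

```text
time: 9.52
tool_pos: [510.5, 67.4, 263.1]
tcp_rot: [3.141, 0.0, 1.617]
contact_force: [0.4, 0.6, -4.7]
grip_width: 8.0
finger_force: 30.0
```

Emit:
arm_command(
  gripper=[2, 2, 2, 2, 2],
  dp=[
    [-0.7, 0, 0],
    [-0.6, 0, 0],
    [-0.5, 0, 0],
    [-0.4, 0, 0],
    [-0.2, 0, 0],
  ],
  twist=[-0.4, -0.5, -0.5, -0.5, -0.5],
)

```text
time: 10.15
tool_pos: [517.2, 8.0, 263.0]
tcp_rot: [3.141, 0.0, 1.827]
contact_force: [0.1, -0.4, -3.5]
grip_width: 8.0
finger_force: 30.0
```

```bash
python3 go.py 515 -18 104.5 262.5; python3 - <<'E'
from h import *
s=capture('scene');t=capture('top')
a=cv2.resize(s[130:290,170:310],None,fx=3.6,fy=3.6,interpolation=cv2.INTER_CUBIC);b=cv2.resize(t[120:280,240:350],None,fx=2.55*576/408,fy=3.6,interpolation=cv2.INTER_CUBIC)
c=np.hstack([a,b])[:, :800];print(c.shape);cv2.imwrite('pics/h1.png',c[:,:,::-1])
for k,P in(('lip',(572,-3,227)),('seat',(612,7,215))):print(k,proj('scene',P).round(1),proj('top',P).round(1))
E
```

```text
t 10.15 pos [517.2   8.  263. ] yaw 104.7 F [ 0.1 -0.4 -3.5] grip 8.0 30.0
units: dx -0.98 dy -0.35 dz 0.02 twist 0.04
(576, 800, 3)
lip [237.6 196.9] [303.7 190.8]
seat [237.5 210.1] [300.7 179.5]
```

View pics/h1.png

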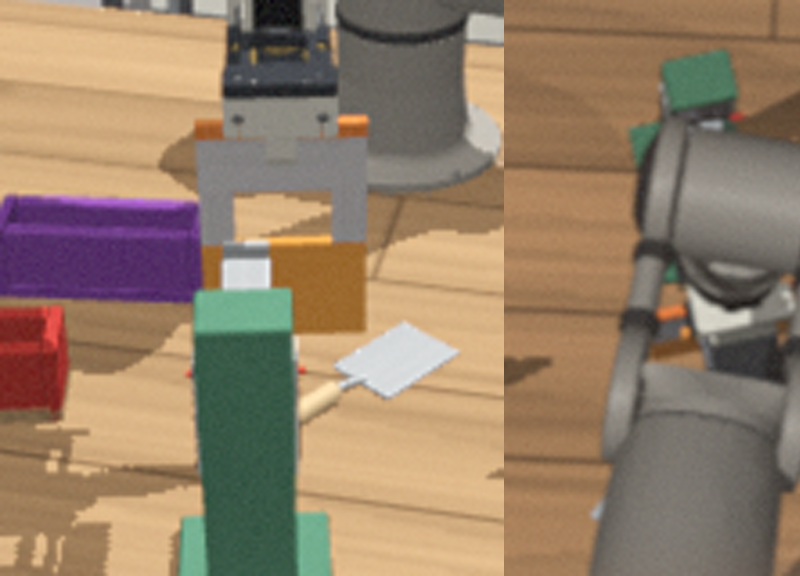

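The plate hangs straight. The window centre is at left crop (285,215), and the lip top at (245,243) is about 24 mm to the side, which matches the computed shift. I'll shift sideways and check the threading heights numerically.

Emit:
arm_command(
  gripper=[2, 2, 2, 2, 2],
  dp=[
    [-0.2, 0, 0],
    [-0.3, 0, 0],
    [-0.3, 0, 0],
    [-0.2, 0, 0],
    [0, 0, 0],
  ],
  twist=[0, 0, 0, 0, 0],
)

```text
time: 10.88
tool_pos: [523.6, -15.5, 262.9]
tcp_rot: [-3.141, 0.0, 1.826]
contact_force: [0.4, -0.2, -3.1]
grip_width: 7.9
finger_force: 30.0
```

```bash
python3 go.py 604 5 104.5 262.5; python3 - <<'E'
from h import *
s=capture('scene')
p=get_obs()['tool_pos']
# predicted: window top edge, lower edge (glass top), plate top at the +x face
f=np.array([.968,.25])*4
for k,dz in(('wtop',-22.6),('wbot',-66.6),('top',31.4)):print(k,proj('scene',[p[0]+f[0],p[1]+f[1],p[2]+dz]).round(1))
print('lip',proj('scene',[572,-3.3,227]).round(1))
u=int(proj('scene',[p[0]+f[0],p[1]+f[1],220])[0])
for x in(u-6,u+8):print(x,[(y,s[y,x].tolist()) for y in range(158,206,2)])
E
```

```text
t 10.88 pos [523.6 -15.5 262.9] yaw 104.6 F [ 0.4 -0.2 -3.1] grip 7.9 30.0
units: dx -0.02 dy 3.32 dz 0.01 twist 0.02
wtop [237.7 183. ]
wbot [238.3 197.5]
top [237.  164.3]
lip [237.5 196.9]
231 [(158, [136, 133, 123]), (160, [141, 139, 129]), (162, [143, 141, 132]), (164, [143, 139, 131]), (166, [142, 139, 130]), (168, [141, 126, 113]), (170, [126, 123, 124]), (172, [129, 126, 124]), (174, [132, 130, 130]), (176, [132, 125, 127]), (178, [131, 130, 127]), (180, [132, 129, 127]), (182, [134, 129, 131]), (184, [158, 126, 95]), (186, [222, 183, 136]), (188, [216, 180, 132]), (190, [225, 187, 139]), (192, [219, 181, 133]), (194, [214, 175, 130]), (196, [251, 194, 119]), (198, [200, 146, 95]), (200, [147, 102, 63]), (202, [170, 144, 129]), (204, [169, 144, 130])]
245 [(158, [139, 136, 128]), (160, [141, 138, 128]), (162, [142, 139, 131]), (164, [142, 138, 129]), (166, [142, 139, 131]), (168, [134, 131, 123]), (170, [129, 126, 125]), (172, [130, 125, 125]), (174, [132, 128, 128]), (176, [135, 130, 131]), (178, [134, 130, 130]), (180, [132, 127, 127]), (182, [129, 125, 126]), (184, [207, 168, 123]), (186, [217, 181, 130]), (188, [219, 181, 135]), (190, [217, 178, 130]), (192, [225, 185, 136]), (194, [217, 178, 134]), (196, [255, 189, 100]), (198, [178, 121, 61]), (200, [150, 99, 42]), (202, [165, 131, 107]), (204, [163, 130, 109])]
```

Emit:
arm_command(
  gripper=[2, 2, 2, 2, 2],
  dp=[
    [0, 0.15, 0],
    [0, 0.3, 0],
    [0, 0.4, 0],
    [0, 0.4, 0],
    [0, 0.4, 0],
  ],
  twist=[0, 0, 0, 0, 0],
)

```text
time: 11.55
tool_pos: [564.2, -4.4, 262.8]
tcp_rot: [-3.141, 0.0, 1.827]
contact_force: [-0.4, 0.4, -2.8]
grip_width: 7.5
finger_force: 30.0
```

Emit:
arm_command(
  gripper=[2, 2, 2, 2, 2],
  dp=[
    [0, 0.4, 0],
    [0, 0.4, 0],
    [0, 0.4, 0],
    [0, 0.3, 0],
    [0, 0.15, 0],
  ],
  twist=[0, 0, 0, 0, 0],
)

```text
time: 12.18
tool_pos: [603.8, 5.9, 262.8]
tcp_rot: [-3.141, 0.0, 1.827]
contact_force: [-0.1, -0.2, -3.7]
grip_width: 8.1
finger_force: 30.0
```

```bash
python3 go.py 604 5 104.5 237.6; python3 - <<'E'
from h import *
s=capture('scene');t=capture('top')
a=cv2.resize(s[130:290,170:310],None,fx=3.6,fy=3.6,interpolation=cv2.INTER_CUBIC);b=cv2.resize(t[120:280,240:350],None,fx=3.6,fy=3.6,interpolation=cv2.INTER_CUBIC)
c=np.hstack([a,b])[:, :800];cv2.imwrite('pics/h2.png',c[:,:,::-1])
E
```

```text
t 12.18 pos [603.8   5.9 262.8] yaw 104.7 F [-0.1 -0.2 -3.7] grip 8.1 30.0
units: dx -0.04 dy 0.00 dz 1.01 twist 0.03
```

View pics/h2.png

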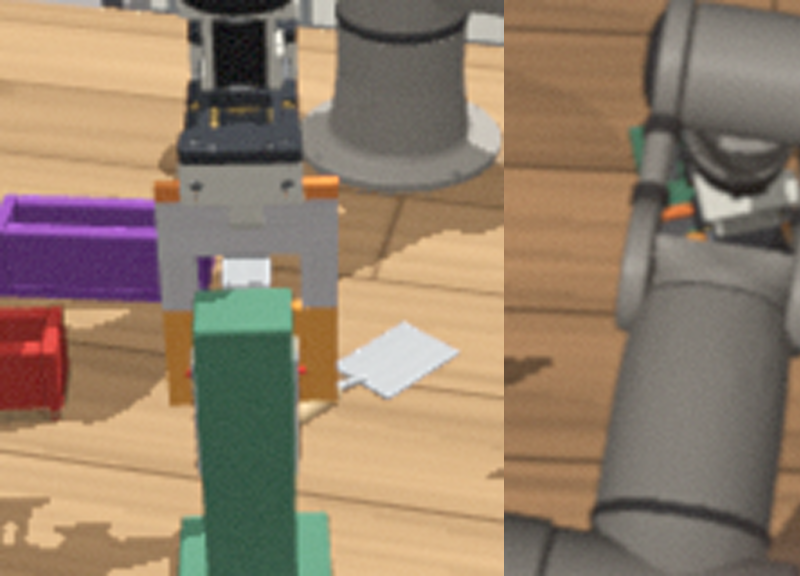

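The window (crop x 195–302) now straddles the strap at (245,272), centred. Lowering gently while I watch the wrist force.

Emit:
arm_command(
  gripper=[2, 2, 2, 2, 2],
  dp=[
    [0, 0, 0.15],
    [0, 0, 0.25],
    [0, 0, 0.25],
    [0, 0, 0.15],
    [0, 0, 0.1],
  ],
  twist=[0, 0, 0, 0, 0],
)

```text
time: 12.9
tool_pos: [603.3, 5.7, 240.1]
tcp_rot: [-3.141, -0.0, 1.827]
contact_force: [-0.1, 0.0, -3.1]
grip_width: 7.5
finger_force: 30.0
```

Emit:
arm_command(
  gripper=[2, 2, 2, 2, 2],
  dp=[
    [0, 0, 0.08],
    [0, 0, 0.08],
    [0, 0, 0.08],
    [0, 0, 0.06],
    [0, 0, 0],
  ],
  twist=[0, 0, 0, 0, 0],
)

```text
time: 13.52
tool_pos: [603.4, 5.7, 233.0]
tcp_rot: [3.141, 0.0, 1.827]
contact_force: [0.4, 0.1, -2.0]
grip_width: 7.6
finger_force: 30.0
```

```bash
python3 - <<'E'
from h import *
F=[]
for i in range(4):
    capture('top');F.append(get_obs()['contact_force'])
print(np.mean(F,0).round(2),get_obs()['tool_pos'])
E
```

```text
[ 0.26  0.32 -2.34] [603.42569024   5.73813915 233.12839807]
```

Emit:
arm_command(
  gripper=[2, 2, 2, 2, 2],
  dp=[
    [0, 0, 0.08],
    [0, 0, 0.08],
    [0, 0, 0.08],
    [0, 0, 0.06],
    [0, 0, 0],
  ],
  twist=[0, 0, 0, 0, 0],
)

```text
time: 14.35
tool_pos: [603.4, 5.7, 225.5]
tcp_rot: [3.141, 0.0, 1.826]
contact_force: [0.4, -0.1, -0.2]
grip_width: 7.8
finger_force: 30.0
```

```bash
python3 - <<'E'
from h import *
F=[]
for i in range(4):
    capture('top');F.append(get_obs()['contact_force'])
print(np.mean(F,0).round(2),get_obs()['tool_pos'])
E
```

```text
[ 0.42 -0.11  0.05] [603.45293338   5.73106088 225.61333456]
```

Emit:
arm_command(
  gripper=[10, 14, 20, 30, 40],
  dp=[
    [0, 0, 0],
    [0, 0, 0],
    [0, 0, 0],
    [0, 0, 0],
    [0, 0, 0],
  ],
  twist=[0, 0, 0, 0, 0],
)

```text
time: 15.18
tool_pos: [603.4, 5.8, 225.4]
tcp_rot: [-3.142, 0.0, 1.827]
contact_force: [-0.3, -0.3, -0.0]
grip_width: 35.7
finger_force: 0.0
```

Emit:
arm_command(
  gripper=[46, 46, 46, 46, 46],
  dp=[
    [0, 0, -0.2],
    [0, 0, -0.4],
    [0, 0, -0.5],
    [0, 0, -0.5],
    [0, 0, -0.4],
  ],
  twist=[0, 0, 0, 0, 0],
)

```text
time: 15.8
tool_pos: [603.5, 5.7, 276.8]
tcp_rot: [3.14, 0.001, 1.827]
contact_force: [0.5, 0.4, 0.1]
grip_width: 45.9
finger_force: 0.0
```

```bash
cat > still.py <<'E'
from h import *
from plant import *
L=None
s=capture('scene')
a=cv2.resize(s[130:290,170:310],None,fx=3.6,fy=3.6,interpolation=cv2.INTER_CUBIC);cv2.imwrite('pics/h3_%d.png'%(100*get_obs()['time']),a[:,:,::-1])
for i in range(5):
    s=capture('scene');m=hue(s,5,20,(190,160,290,250),150,120)
    n,l,st,c=cv2.connectedComponentsWithStats(m)
    print(round(get_obs()['time'],2),[(st[k,:].tolist(),c[k].round(2).tolist()) for k in range(1,n) if st[k,4]>15])
E
python3 still.py; python3 go.py 604 5 104.5 225.6
```

```text
15.9 [([214, 192, 50, 7, 262], [238.46, 195.45]), ([216, 229, 8, 21, 119], [219.46, 238.75]), ([253, 228, 11, 22, 215], [257.97, 238.46])]
15.95 [([214, 192, 50, 7, 268], [238.43, 195.41]), ([216, 229, 8, 21, 121], [219.47, 238.86]), ([253, 228, 11, 22, 214], [257.99, 238.45])]
16.0 [([214, 192, 50, 7, 261], [238.66, 195.45]), ([253, 227, 11, 23, 216], [257.99, 238.42]), ([216, 229, 8, 21, 120], [219.44, 238.8])]
16.05 [([214, 192, 50, 7, 254], [238.56, 195.52]), ([216, 229, 8, 21, 119], [219.41, 238.73]), ([253, 228, 11, 22, 213], [257.97, 238.4])]
16.1 [([214, 192, 50, 7, 255], [238.46, 195.51]), ([216, 229, 8, 21, 118], [219.49, 238.85]), ([253, 228, 11, 22, 212], [257.94, 238.44])]
t 16.1 pos [603.1   5.8 274.9] yaw 104.7 F [-0.7 -0.5 -0.3] grip 45.8 0.0
units: dx -0.04 dy 0.03 dz 1.97 twist 0.03
```

Free of the fingers and apparently still. I'll wait 4 s in idle rows to be safe and then look.

Emit:
arm_command(
  gripper=[46, 46, 46, 46, 46],
  dp=[
    [0, 0, 0],
    [0, 0, 0],
    [0, 0, 0],
    [0, 0, 0],
    [0, 0, 0],
  ],
  twist=[0, 0, 0, 0, 0],
)

```text
time: 16.73
tool_pos: [603.4, 5.7, 275.5]
tcp_rot: [3.142, 0.0, 1.826]
contact_force: [0.4, 0.3, -0.3]
grip_width: 45.9
finger_force: 0.0
```

Emit:
arm_command(
  gripper=[46, 46, 46, 46, 46],
  dp=[
    [0, 0, 0],
    [0, 0, 0],
    [0, 0, 0],
    [0, 0, 0],
    [0, 0, 0],
  ],
  twist=[0, 0, 0, 0, 0],
)

```text
time: 17.35
tool_pos: [603.4, 5.7, 275.5]
tcp_rot: [3.142, 0.0, 1.826]
contact_force: [-0.5, -0.1, -0.4]
grip_width: 46.0
finger_force: 0.0
```

Emit:
arm_command(
  gripper=[46, 46, 46, 46, 46],
  dp=[
    [0, 0, 0],
    [0, 0, 0],
    [0, 0, 0],
    [0, 0, 0],
    [0, 0, 0],
  ],
  twist=[0, 0, 0, 0, 0],
)

```text
time: 17.98
tool_pos: [603.3, 5.7, 275.5]
tcp_rot: [-3.142, 0.0, 1.827]
contact_force: [0.7, 0.1, -0.3]
grip_width: 46.0
finger_force: 0.0
```

Emit:
arm_command(
  gripper=[46, 46, 46, 46, 46],
  dp=[
    [0, 0, 0],
    [0, 0, 0],
    [0, 0, 0],
    [0, 0, 0],
    [0, 0, 0],
  ],
  twist=[0, 0, 0, 0, 0],
)

```text
time: 18.6
tool_pos: [603.4, 5.8, 275.5]
tcp_rot: [3.142, 0.0, 1.827]
contact_force: [0.3, 0.1, 0.1]
grip_width: 45.7
finger_force: 0.0
```

Emit:
arm_command(
  gripper=[46, 46, 46, 46, 46],
  dp=[
    [0, 0, 0],
    [0, 0, 0],
    [0, 0, 0],
    [0, 0, 0],
    [0, 0, 0],
  ],
  twist=[0, 0, 0, 0, 0],
)

```text
time: 19.23
tool_pos: [603.4, 5.7, 275.5]
tcp_rot: [3.142, 0.0, 1.827]
contact_force: [0.6, 0.6, -0.0]
grip_width: 45.9
finger_force: 0.0
```

```bash
python3 still.py; cp $(ls -t pics/h3_*.png|head -1) pics/h3.png
```

```text
19.32 [([214, 192, 50, 7, 257], [238.63, 195.49]), ([253, 227, 11, 23, 216], [257.9, 238.37]), ([216, 229, 8, 21, 121], [219.47, 238.85])]
19.38 [([214, 192, 50, 7, 253], [238.55, 195.54]), ([216, 229, 8, 21, 121], [219.46, 238.74]), ([253, 228, 11, 22, 214], [257.99, 238.42])]
19.43 [([214, 192, 50, 7, 259], [238.61, 195.47]), ([216, 229, 8, 21, 120], [219.49, 238.81]), ([253, 228, 11, 22, 212], [257.99, 238.46])]
19.48 [([214, 192, 50, 7, 258], [238.57, 195.51]), ([216, 229, 8, 21, 123], [219.46, 238.7]), ([253, 228, 11, 22, 213], [258.0, 238.55])]
19.52 [([214, 192, 50, 7, 252], [238.6, 195.54]), ([253, 227, 11, 23, 214], [257.94, 238.33]), ([216, 229, 8, 21, 119], [219.42, 238.86])]
```

View pics/h3.png

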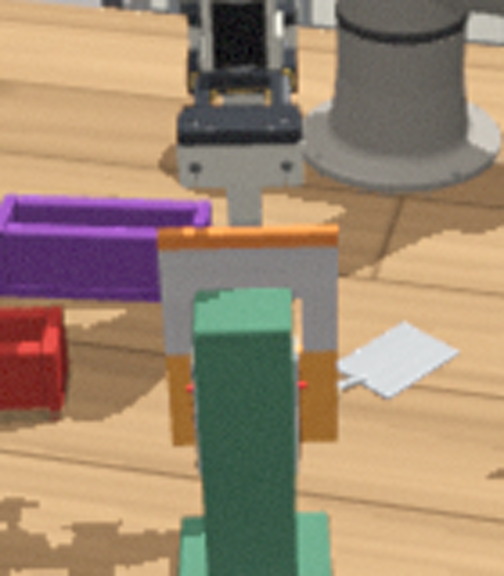

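The plate hangs level with its orange edge at crop (250,237), and it hasn't moved for over 3 s with the fingers clear of it. Now I'll re-grip, lift and unthread.

Emit:
arm_command(
  gripper=[46, 46, 46, 46, 46],
  dp=[
    [0, 0, 0.3],
    [0, 0, 0.5],
    [0, 0, 0.5],
    [0, 0, 0.4],
    [0, 0, 0.3],
  ],
  twist=[0, 0, 0, 0, 0],
)

```text
time: 20.15
tool_pos: [603.2, 5.8, 224.5]
tcp_rot: [-3.141, -0.0, 1.826]
contact_force: [-0.5, 0.1, 0.6]
grip_width: 46.3
finger_force: 0.0
```

Emit:
arm_command(
  gripper=[30, 20, 14, 10, 6],
  dp=[
    [0, 0, 0],
    [0, 0, 0],
    [0, 0, 0],
    [0, 0, 0],
    [0, 0, 0],
  ],
  twist=[0, 0, 0, 0, 0],
)

```text
time: 20.78
tool_pos: [603.4, 5.7, 225.6]
tcp_rot: [3.141, 0.0, 1.827]
contact_force: [-0.2, 0.1, 0.6]
grip_width: 7.8
finger_force: 30.0
```

Emit:
arm_command(
  gripper=[2, 2, 2, 2, 2],
  dp=[
    [0, 0, 0],
    [0, 0, 0],
    [0, 0, 0],
    [0, 0, 0],
    [0, 0, 0],
  ],
  twist=[0, 0, 0, 0, 0],
)

```text
time: 21.4
tool_pos: [603.4, 5.8, 225.5]
tcp_rot: [3.141, 0.0, 1.827]
contact_force: [0.6, 0.8, 0.5]
grip_width: 7.7
finger_force: 30.0
```

Emit:
arm_command(
  gripper=[2, 2, 2, 2, 2],
  dp=[
    [0, 0, -0.1],
    [0, 0, -0.15],
    [0, 0, -0.15],
    [0, 0, -0.15],
    [0, 0, -0.15],
  ],
  twist=[0, 0, 0, 0, 0],
)

```text
time: 22.02
tool_pos: [603.1, 5.7, 242.9]
tcp_rot: [-3.141, -0.0, 1.827]
contact_force: [-0.0, 0.5, -4.2]
grip_width: 7.6
finger_force: 30.0
```

Emit:
arm_command(
  gripper=[2, 2, 2, 2, 2],
  dp=[
    [0, 0, -0.15],
    [0, 0, -0.2],
    [0, 0, -0.2],
    [0, 0, -0.15],
    [0, 0, -0.1],
  ],
  twist=[0, 0, 0, 0, 0],
)

```text
time: 22.65
tool_pos: [603.4, 5.7, 263.3]
tcp_rot: [3.141, 0.0, 1.827]
contact_force: [-0.2, -0.1, -3.0]
grip_width: 7.8
finger_force: 30.0
```

```bash
python3 go.py 523.6 -15.5 104.6 262.8; python3 still.py
```

```text
t 22.65 pos [603.4   5.7 263.3] yaw 104.7 F [-0.2 -0.1 -3. ] grip 7.8 30.0
units: dx -0.01 dy -3.30 dz 0.02 twist 0.01
22.75 [([255, 179, 9, 6, 54], [259.0, 181.5]), ([213, 180, 7, 6, 36], [215.72, 182.33]), ([251, 213, 13, 28, 257], [257.48, 227.4]), ([215, 217, 8, 25, 166], [218.99, 228.28])]
22.8 [([254, 179, 10, 6, 54], [258.83, 181.52]), ([213, 180, 7, 6, 36], [215.67, 182.47]), ([251, 214, 13, 27, 254], [257.45, 227.45]), ([215, 217, 8, 25, 165], [218.97, 228.22])]
22.85 [([254, 179, 10, 6, 55], [258.91, 181.47]), ([213, 180, 7, 6, 35], [215.89, 182.57]), ([251, 214, 13, 27, 256], [257.5, 227.33]), ([215, 217, 8, 25, 162], [218.96, 228.31])]
22.9 [([255, 179, 9, 6, 54], [259.0, 181.5]), ([213, 180, 7, 6, 35], [216.0, 182.57]), ([251, 214, 13, 27, 255], [257.51, 227.36]), ([215, 217, 8, 25, 162], [218.96, 228.3])]
22.95 [([255, 179, 9, 6, 54], [259.0, 181.5]), ([213, 180, 7, 6, 35], [215.97, 182.66]), ([251, 214, 13, 27, 256], [257.5, 227.48]), ([215, 217, 8, 25, 162], [219.01, 228.41])]
```

Emit:
arm_command(
  gripper=[2, 2, 2, 2, 2],
  dp=[
    [0, -0.15, 0],
    [0, -0.3, 0],
    [0, -0.4, 0],
    [0, -0.4, 0],
    [0, -0.4, 0],
  ],
  twist=[0, 0, 0, 0, 0],
)

```text
time: 23.58
tool_pos: [562.6, -4.9, 263.1]
tcp_rot: [3.141, 0.0, 1.826]
contact_force: [-0.5, 0.1, -3.5]
grip_width: 8.1
finger_force: 30.0
```

Emit:
arm_command(
  gripper=[2, 2, 2, 2, 2],
  dp=[
    [0, -0.4, 0],
    [0, -0.4, 0],
    [0, -0.4, 0],
    [0, -0.5, 0],
    [0, -0.5, 0],
  ],
  twist=[0, 0, 0, 0, 0],
)

```text
time: 24.2
tool_pos: [509.4, -18.8, 262.9]
tcp_rot: [-3.142, 0.0, 1.827]
contact_force: [0.7, -0.1, -2.9]
grip_width: 7.7
finger_force: 30.0
```

Emit:
arm_command(
  gripper=[2, 2, 2, 2, 2],
  dp=[
    [-0.2, -0.3, 0],
    [-0.4, -0.2, 0],
    [-0.6, -0.2, 0],
    [-0.7, -0.2, 0],
    [-0.8, -0.2, 0],
  ],
  twist=[0, 0, 0, 0, 0],
)

```text
time: 24.82
tool_pos: [500.8, -92.5, 262.9]
tcp_rot: [-3.142, 0.0, 1.826]
contact_force: [0.2, -1.7, -4.3]
grip_width: 7.9
finger_force: 30.0
```

Emit:
arm_command(
  gripper=[2, 2, 2, 2, 2],
  dp=[
    [-0.8, -0.2, 0],
    [-0.8, -0.2, 0],
    [-0.8, -0.2, 0],
    [-0.8, -0.2, 0],
    [-0.8, -0.2, 0],
  ],
  twist=[0, 0, 0, 0, 0],
)

```text
time: 25.45
tool_pos: [501.8, -195.3, 262.9]
tcp_rot: [3.142, 0.0, 1.826]
contact_force: [-0.1, -0.6, -3.0]
grip_width: 7.5
finger_force: 30.0
```

Emit:
arm_command(
  gripper=[2, 2, 2, 2, 2],
  dp=[
    [-0.8, -0.1, 0],
    [-0.7, -0.1, 0],
    [-0.6, 0, 0],
    [-0.5, 0, 0],
    [-0.3, 0, 0],
  ],
  twist=[0, 0, 0, 0, 0],
)

```text
time: 26.08
tool_pos: [515.6, -265.9, 262.8]
tcp_rot: [-3.142, -0.0, 1.826]
contact_force: [-0.5, 0.6, -4.2]
grip_width: 7.5
finger_force: 30.0
```

```bash
python3 go.py 513 -274.5 105 200; python3 - <<'E'
from h import *
s=capture('scene');t=capture('top')
a=cv2.resize(s[130:290,70:230],None,fx=3.5,fy=3.5,interpolation=cv2.INTER_CUBIC);cv2.imwrite('pics/t1.png',a[:,:,::-1])
E
```

```text
t 26.07 pos [ 515.6 -265.9  262.8] yaw 104.6 F [-0.5  0.6 -4.2] grip 7.5 30.0
units: dx -0.31 dy -0.19 dz 2.51 twist -0.07
```

View pics/t1.png

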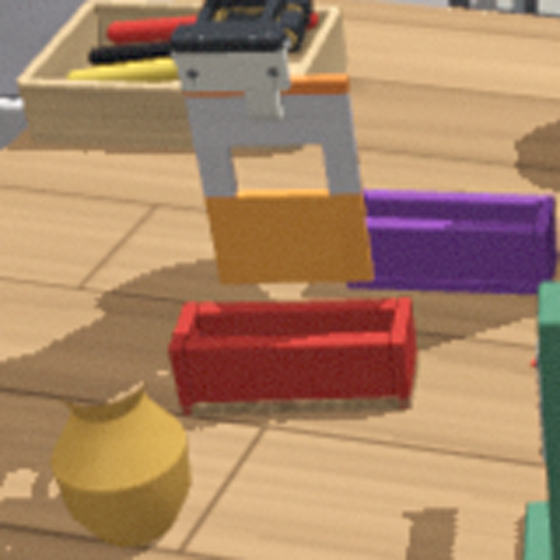

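The plate hangs upright above the red tray, with its lower edge at crop (218–372,282) over the slot at (195–400,320). I'll correct the small offset and lower it in stages.

Emit:
arm_command(
  gripper=[2, 2, 2, 2, 2],
  dp=[
    [-0.15, -0.1, 0],
    [-0.15, -0.1, 0.2],
    [0, 0, 0.4],
    [0, 0, 0.5],
    [0, 0, 0.4],
  ],
  twist=[0, 0, 0, 0, 0],
)

```text
time: 26.8
tool_pos: [512.1, -273.5, 224.1]
tcp_rot: [-3.141, -0.001, 1.827]
contact_force: [-1.3, 0.6, -3.8]
grip_width: 8.0
finger_force: 30.0
```

Emit:
arm_command(
  gripper=[2, 2, 2, 2, 2],
  dp=[
    [0, 0, 0.3],
    [0, 0, 0.3],
    [0, 0, 0.3],
    [0, 0, 0.3],
    [0, 0, 0.2],
  ],
  twist=[0, 0, 0, 0, 0],
)

```text
time: 27.42
tool_pos: [512.3, -273.8, 189.9]
tcp_rot: [-3.141, -0.0, 1.826]
contact_force: [-0.2, -0.6, -3.7]
grip_width: 7.7
finger_force: 30.0
```

```bash
python3 go.py 513 -274.5 105 161; python3 - <<'E'
from h import *
s=capture('scene');t=capture('top');p=get_obs()['tool_pos']
# plate seen in scene: orange edge at top, vs prediction; rim far/near edges vs plate
m=hue(s,5,14,(100,150,200,250),150,120);n,l,st,c=cv2.connectedComponentsWithStats(m)
print([(st[k].tolist()) for k in range(1,n) if st[k,4]>15]);print('tcp proj plate top',proj('scene',[p[0],p[1],p[2]+31.4]),'bottom',proj('scene',[p[0],p[1],p[2]-148.6]),'rim centre',proj('scene',[513,-274.5,70]))
E
```

```text
t 27.43 pos [ 512.3 -273.8  189.9] yaw 104.6 F [-0.2 -0.6 -3.7] grip 7.7 30.0
units: dx -0.03 dy 0.02 dz 1.16 twist -0.07
[[155, 175, 15, 5, 73], [128, 216, 49, 11, 65]]
tcp proj plate top [146.12655616 175.68303916] bottom [154.92501835 229.57280523] rim centre [153.23328335 221.63563492]
```

Emit:
arm_command(
  gripper=[2, 2, 2, 2, 2],
  dp=[
    [0, 0, 0.2],
    [0, 0, 0.25],
    [0, 0, 0.25],
    [0, 0, 0.2],
    [0, 0, 0.1],
  ],
  twist=[0, 0, 0, 0, 0],
)

```text
time: 28.15
tool_pos: [512.3, -273.8, 165.0]
tcp_rot: [-3.141, -0.0, 1.827]
contact_force: [0.0, 0.0, -2.9]
grip_width: 8.2
finger_force: 30.0
```

Emit:
arm_command(
  gripper=[2, 2, 2, 2, 2],
  dp=[
    [0, 0, 0.04],
    [0, 0, 0.04],
    [0, 0, 0.04],
    [0, 0, 0.02],
    [0, 0, 0],
  ],
  twist=[0, 0, 0, 0, 0],
)

```text
time: 28.78
tool_pos: [512.4, -273.9, 162.0]
tcp_rot: [3.142, 0.0, 1.827]
contact_force: [0.1, -0.0, -4.4]
grip_width: 8.0
finger_force: 30.0
```

```bash
python3 - <<'E'
from h import *
F=[]
for i in range(4):
    capture('top');F.append(get_obs()['contact_force'])
print(np.mean(F,0).round(2),get_obs()['tool_pos'])
E
```

```text
[-0.09 -0.32 -3.48] [ 512.40795097 -273.89568593  162.05160993]
```

Emit:
arm_command(
  gripper=[2, 2, 2, 2, 2],
  dp=[
    [0, 0, 0.03],
    [0, 0, 0.03],
    [0, 0, 0.02],
    [0, 0, 0],
    [0, 0, 0],
  ],
  twist=[0, 0, 0, 0, 0],
)

```text
time: 29.6
tool_pos: [512.5, -273.9, 160.7]
tcp_rot: [3.141, 0.001, 1.827]
contact_force: [-1.6, 1.7, 5.4]
grip_width: 7.8
finger_force: 30.0
```

```bash
python3 - <<'E'
from h import *
F=[]
for i in range(4):
    capture('top');F.append(get_obs()['contact_force'])
print(np.mean(F,0).round(2),get_obs()['tool_pos'])
E
```

```text
[-1.48  1.61  5.46] [ 512.55600861 -273.9298745   160.69023433]
```

The plate is on the floor, at the same height as it had in the rack. I'll ease the press and open slowly.

Emit:
arm_command(
  gripper=[2, 2, 8.5, 9, 10],
  dp=[
    [0, 0, -0.02],
    [0, 0, 0],
    [0, 0, 0],
    [0, 0, 0],
    [0, 0, 0],
  ],
  twist=[0, 0, 0, 0, 0],
)

```text
time: 30.42
tool_pos: [512.4, -273.9, 160.2]
tcp_rot: [-3.141, -0.0, 1.826]
contact_force: [-0.5, 0.6, 0.2]
grip_width: 9.8
finger_force: 0.0
```

Emit:
arm_command(
  gripper=[11, 12, 14, 16, 18],
  dp=[
    [0, 0, 0],
    [0, 0, 0],
    [0, 0, 0],
    [0, 0, 0],
    [0, 0, 0],
  ],
  twist=[0, 0, 0, 0, 0],
)

```text
time: 31.05
tool_pos: [512.4, -273.8, 160.5]
tcp_rot: [3.142, 0.0, 1.827]
contact_force: [-0.1, -0.2, 0.0]
grip_width: 17.4
finger_force: 0.0
```

```bash
cat > st2.py <<'E'
from h import *
for i in range(3):
    s=capture('scene');m=hue(s,5,14,(100,130,215,250),150,120);n,l,st,c=cv2.connectedComponentsWithStats(m)
    print([(st[k].tolist(),c[k].round(1).tolist()) for k in range(1,n) if st[k,4]>15])
o=get_obs();print(o['time'],o['tool_pos'].round(1),o['contact_force'].round(1),o['grip_width'],o['finger_force'])
for a in(-25,-10,0,10,25):
    L=np.radians(a);u=np.array([.967,.254])*180*np.sin(L)
    print(a,proj('scene',[512.5+u[0],-273.9+u[1],12+180*np.cos(L)]).round(1))
E
python3 st2.py
```

```text
[([156, 185, 15, 4, 58], [163.2, 186.5]), ([132, 217, 45, 10, 60], [153.6, 224.3])]
[([156, 185, 15, 4, 58], [163.2, 186.5]), ([132, 217, 11, 10, 19], [135.1, 223.2]), ([144, 219, 33, 8, 45], [161.8, 224.5])]
[([156, 185, 15, 4, 59], [163.1, 186.5]), ([132, 217, 45, 10, 60], [153.8, 224.2])]
31.2 [ 512.4 -273.9  160.5] [ 0.9 -0.5 -0.1] 17.942173748957135 0.0
-25 [152.7 176.6]
-10 [149.5 180.2]
0 [147.5 185.1]
10 [145.8 191.9]
25 [143.6 205.5]
```

It stands upright, with the orange edge at row 186 against a predicted 185 for 0° tilt. Opening wider and withdrawing.

Emit:
arm_command(
  gripper=[24, 32, 40, 50, 60],
  dp=[
    [0, 0, 0],
    [0, 0, 0],
    [0, 0, 0],
    [0, 0, 0],
    [0, 0, 0],
  ],
  twist=[0, 0, 0, 0, 0],
)

```text
time: 31.82
tool_pos: [512.4, -273.9, 160.5]
tcp_rot: [-3.142, 0.0, 1.826]
contact_force: [-1.0, 0.3, -0.5]
grip_width: 55.3
finger_force: 0.0
```

Emit:
arm_command(
  gripper=[60, 60, 60, 60, 60],
  dp=[
    [0, 0, -0.2],
    [0, 0, -0.5],
    [0, 0, -0.7],
    [0, 0, -0.8],
    [0, 0, -0.8],
  ],
  twist=[0, 0, 0, 0, 0],
)

```text
time: 32.45
tool_pos: [512.5, -274.0, 237.2]
tcp_rot: [3.141, 0.001, 1.827]
contact_force: [0.9, -0.8, -0.3]
grip_width: 60.1
finger_force: 0.0
```

Emit:
arm_command(
  gripper=[60, 60, 60, 60, 60],
  dp=[
    [0, 0, -0.6],
    [0, 0, -0.4],
    [0, 0, -0.2],
    [0, 0, 0],
    [0, 0, 0],
  ],
  twist=[0, 0, 0, 0, 0],
)

```text
time: 33.08
tool_pos: [512.1, -273.7, 264.8]
tcp_rot: [-3.141, -0.001, 1.826]
contact_force: [0.5, -0.3, -1.1]
grip_width: 59.9
finger_force: 0.0
```

```bash
python3 st2.py; python3 - <<'E'
from h import *
s=capture('scene');s0=cv2.imread('pics/scene0.png')[:,:,::-1]
for k,b in(('rack',(335,195,405,283)),('vase',(80,235,130,288)),('jar',(350,280,385,326)),('paddle',(255,215,300,245))):
    x0,y0,x1,y1=b;d=np.abs(s[y0:y1,x0:x1].astype(int)-s0[y0:y1,x0:x1]).max(2);print(k,'changed px',(d>60).sum())
E
```

```text
[([127, 184, 44, 6, 169], [148.2, 186.9]), ([142, 220, 35, 7, 41], [161.3, 224.6])]
[([127, 184, 44, 6, 167], [148.3, 186.9]), ([142, 219, 35, 8, 44], [161.8, 224.5])]
[([127, 184, 44, 6, 170], [148.3, 186.9]), ([141, 220, 36, 7, 42], [160.1, 224.7])]
33.225 [ 512.2 -273.8  265. ] [0.5 0.5 1.3] 60.09594590860873 0.0
-25 [152.7 176.6]
-10 [149.5 180.2]
0 [147.5 185.1]
10 [145.8 191.9]
25 [143.6 205.5]
rack changed px 1151
vase changed px 288
jar changed px 6
paddle changed px 0
```

```bash
python3 - <<'E'
from h import *
s=capture('scene');s0=cv2.imread('pics/scene0.png')[:,:,::-1].copy()
for im in(s0,s):
    v=hue(im,15,28,(80,235,130,288),170,40);g=hue(im,45,80,(345,195,405,208),100,60)
    for m in(v,g):
        r=cv2.boundingRect(rect(m)[1]);print(r,end=' ')
    print()
close_job()
print('t',get_obs()['time'])
E
```

```text
(98, 247, 3, 3) (351, 197, 45, 8) 
(97, 277, 7, 3) (351, 197, 45, 8) 
the job is handed in; nothing more can be done
the job is handed in; nothing more can be done
```

The amber plate was hung still on the hook for over 3 s, then stood upright and released in the red tray. I handed the job in at about 33 s with the green plate, paddle and jar unmoved; my final check of the vase was inconclusive, but the arm never went near it.

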